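Rig the probe bar over an opened control unit

TASK

The opened control unit in the black probe frame is to be read out. Lay the aluminium crossbar across the frame's two rails, square to them and with both end saddles fully down over the rails, and hang the red probe carrier over the bar, pushed right down on it, so that its sprung pin stands on the gold contact of the circuit board. Do not knock the gripper or the bar against the open control unit, and leave the lock cylinder, the side cutters and the key fob where they lie.

Things in the scene. Friction and masses are not known exactly. Their poses are not given: they have to be found in the camera images.
- probe_frame: Fixed frame: black plate 160 x 184 mm (x, y), its upper face 12 mm above the bench, and two straight aluminium rails on posts. The rails run along the frame's x (+x: far side), 152 mm long, 12 mm wide, 16 mm tall; flat tops 60 mm above the bench; centre lines at frame y = +75 and -75 mm. Origin at the centre of its underside.
- frame_rails (a point): Point midway between the two rails at the height of their tops (60 mm above the frame's origin); axes as the frame's.
- control_unit: Control unit, cover off, fixed on the frame's plate between the rails, shifted and slightly turned each time: aluminium tray 96 x 86 mm (x, y), 23 mm high, green board 22 mm above its underside, black connector at its +x end (out to x = 64 mm). Nothing on it is over 29 mm high (41 mm above the bench). Origin at the centre of its underside.
- gold_contact (a point): Centre of the top of the gold contact on the circuit board: a flat gold square 16 x 16 mm on a white block 20 x 20 mm; its top is 28 mm above the control unit's underside (40 mm above the bench), 6 mm above the board.
- crossbar: Loose bar, 0.2 kg, 178 mm long along y, standing on its saddles. Aluminium beam 16 mm wide (x), bare for |y| < 61 mm, underside z = 13, top z = 27 mm. Black saddles 34 mm wide (x), 28 mm long at y = +75 and -75 mm, thumb screws on top to z = 38 mm. Origin at mid length, level with the saddles' lower edges; 47 mm above the bench when laid on the rails. Both ends alike.
- bar_left (a point): Centre of the roof of the saddle channel at the bar's +y end; it rests on top of a rail. The channel is 16 mm wide (y) and 13 mm deep between two cheeks whose lower edges flare outwards, and goes over the 12 mm rail.
- bar_right (a point): The same at the crossbar's -y end.
- probe_carrier: Loose red saddle, 0.2 kg, standing on two legs: upside-down U with a 20 mm gap in x that goes over the 16 mm beam; legs 30 mm wide (y), 30 mm deep, flared below; roof z = 30 to 36 mm; on it a red grip 16 (x) x 24 mm (y) up to z = 70 mm. Dark pin tube at its front (-x), black screw at its back to x = 27 mm. Origin at the middle of the legs' lower edges.
- carrier_seat (a point): Centre of the underside of the carrier's roof (30 mm above its origin); it rests on the middle of the beam's top, the carrier's origin then being 44 mm above the bench. The carrier may face either way.
- pin_tip (a point): Lower tip of the sprung pin, at carrier x = -20, y = 0 mm; 6.5 mm below the lower edges of the legs when the pin is fully out, level with them while the carrier stands on the bench.
- spring_pin (a joint): How far the pin is pushed up into its tube, in m: 0 fully out, about 0.0065 standing on the bench, about 0.0025 when the carrier hangs on the laid bar with the pin on the gold contact, 0 when it hangs over the bare board. The spring is weak (about 0.2 N).
- eyepieces (a point): Fixed point: front end of the microscope's two black eyepieces, which reach out over the middle of the bench, 0.44 to 0.56 m above it, from about 0.10 m to the right of this point to 0.05 m to the left. The bar and the carrier start left of them, the frame stands right of them: pass in front, on the robot's side.
- cylinder_brass: Bystander: brass lock cylinder lying flat, 38 x 70 x 17 mm, origin at the centre of its underside.
- side_cutters: Bystander: side cutters with red grips lying flat, 130 x 43 x 11 mm, long along their x, origin at the centre of the underside.
- car_fob_0: Bystander: black car key fob with red buttons lying flat, 72 x 37 x 14 mm, origin at the centre of the underside.

How it is judged (in metres and radians):
At the end, for the whole second after the job is handed in: Both bar saddles within 3 mm of fully down on the rails, bar square within 5 degrees; carrier upright within 4.5 degrees, within 3 mm of fully down on the beam and 6 mm of its middle; pin tip within 8 mm of the gold contact's middle and pushed in 1 to 4.5 mm; bar and carrier at rest (z of bar_left in the frame of frame_rails between -0.003 and 0.003 m and z of bar_right in the frame of frame_rails between -0.003 and 0.003 m and angle between the y axis of crossbar and the y axis of probe_frame, either way round below 0.09 rad and x of crossbar in the frame of frame_rails between -0.06 and 0.06 m and y of crossbar in the frame of frame_rails between -0.01 and 0.01 m and z of carrier_seat in the frame of crossbar between 0.024 and 0.03 m and x of carrier_seat in the frame of crossbar between -0.006 and 0.006 m and angle between probe_carrier's own z axis and vertical below 0.08 rad and value of joint spring_pin between 0.001 and 0.0045 m and horizontal distance between pin_tip and gold_contact below 0.008 m and linear speed of each of crossbar, probe_carrier below 0.02 m/s); the robot touches nothing.
It fails at once if the gripper or the crossbar knocks against the open control unit (more than 3 N) (contact force between any of the fingers, crossbar and control_unit above 3 N).
It fails at once if the lock cylinder, the side cutters or the key fob is moved by more than 30 mm (distance of any of cylinder_brass, side_cutters, car_fob_0 from where it was at the start of the episode above 0.03 m).
It also fails if it takes over 64 s, if anything falls off the work surface, if the arm or the gripper's body presses on something with over 40 N, if the wrist force passes 120 N, or if a joint passes its speed limit or range.

ROBOT

A 6-joint arm with a two-finger parallel gripper is mounted at the origin on a cart in front of the work surface, level with it; the furniture and walls round the work are solid. World frame = base frame: x ahead of the robot, y to its left, z up, the work surface at z = 0. Lengths are in m, angles in degrees, forces in N, time in s.
With the tool pointing down it reaches from about 0.375 to 0.9 m from the base axis. Payload 3.1 kg.
Tool frame: the origin (TCP) lies at the very end of the fingers, on their centre line; the grasp point (between the pads) lies 19 mm behind it; z points along the fingers, y is the line along which they close (so a half turn about z gives the same grasp; the last joint's range is limited). The gripper opens to 87 mm and grips with 3 to 60 N. Pads are 19 mm wide; open, the fingers measure 117 mm over their backs; the gripper's body (75 mm by 190 mm) begins 51 mm behind the grasp point.
Start: joints at [-75.086, 30.224, 82.088, -0, 67.689, -10.227], TCP at [0.266, -0.566, 0.188] pointing down, gripper open.
Joint ranges: [-176.69, 176.69], [-43.24, 126.21], [12.49, 139.97], [-82, 262], [0, 151.66], [-163.58, 163.58]. Speed limits (degrees/s): [159.86, 159.86, 180, 180, 180, 180].

INTERFACE

Orientations are given as a 3x3 rotation matrix whose columns are the frame's x, y, z axes.
In Python, from rig import readout, viewer, ticket gives the robot as it stands.
- The arm moves only by the tool send_rows, never from a script. Its argument "moves" is a list of rows, each a list of 6 numbers: the shift along the tool's x, y, z in units of 250 mm (1.0 is 250 mm), then the turn, a rotation vector about the tool's x, y, z in units of 90 degrees (1.0 is 90 degrees). A call has 1 to 12 rows; each row is the pose to reach, as a shift and turn from the pose commanded when the call began, along the tool's axes at that moment; what a row does not reach only later rows make up. A row lasts 1/10 s, in which the tool goes at most 50 mm and 8.59 degrees, less where a joint would pass 70% of its speed; a pose out of reach is approached as far as the arm can. A call with a number of a shift or a turn outside -1 to 1 is refused whole. A call with a gripper value outside its range is refused whole. "grip" is the opening, from 0 (shut) to 1 (fully open), set as the call begins (left out, the last holds). The fingers move at their own pace and stop on an object; the grip force is fixed at half the most. Time passes only in rows, so rows that repeat a pose let the fingers close. It gives the time, the measured TCP pose, the force, the opening and the grip force at its end, in the units of the state.
- readout.read_state(): the state, without advancing time (a new reading comes with each control period).
- viewer.capture(name): name is "scene" or "top" or "wrist"; returns (picture, depth): 384x512x3 uint8, red, green, blue; 384x512 float32, m along the optical axis (not along the pixel's ray), 0 where there is no reading.
- viewer.camera_info(name): a dict with "fx", "fy", "cx", "cy" (pixels), "R" (3x3) and "t" (3): a world point X has camera coordinates R X + t; the wrist camera has in their place "tool_from_camera" (4x4, takes a point from camera to tool coordinates, whose origin is the TCP and whose axes are the flange's). Camera axes: x right, y down, z forward; pixel columns grow to the right and rows downward; lengths in m; the calibration is good to about 2 mm. A picture is of the moment at which its call begins: read the wrist's pose just before it. camera_info takes no time and is no camera call.
- ticket.hand_in(): hands the job in; it is judged then, once.
The state is a dict: "time_s": time; "joint_positions": joint angles; "qvel": joint speeds; "tau": joint torques, N m; "position": TCP position; "tcp_rot": TCP orientation; "force": force on the tool from outside, world axes, zero at the start; "moment": the same for the moment, N m; "opening": opening from 0.0 (shut) to 1.0 (fully open); "grasp_force": force on a finger pad.
Only numpy, scipy, OpenCV 4.12 (cv2) and the standard library are available. Lean on these libraries where they do the work, as an engineer would, in place of code of your own. Each camera call takes 0.05 s, during which the arm holds its last target. There are 200 camera calls.

## Working session

There is one attempt and no reset: what is moved stays moved. The work goes in short steps, Python scripts to look and compute and a tool call to move; the robot and the scene stay as the last step left them, time stands still between calls to the robot, and variables do not carry over. Pictures are saved under pics/ and viewed, at most 10 in all, crops included, and the job is handed in when it is done.

Besides the shell and the picture viewer there is one more tool, called after "Call:" in YAML: its name, and indented under it one key for each argument. send_rows: Moves the arm, as the interface text tells. Shifts and turns lie within -1 to 1; 1 stands for 250 mm of shift or 90 degrees of turn. Its arguments: {"type":"object","properties":{"moves":{"type":"array"},"grip":{"type":"number"}},"required":["moves"]}

```bash
ls; mkdir -p pics; python3 - <<'E'
from rig import readout, viewer
import cv2,numpy as np
s=readout.read_state();print(s['time_s'],s['position'],s['tcp_rot'],s['opening'])
ims=[]
for n in("scene","top"):
    p,d=viewer.capture(n);np.savez(f"{n}0.npz",p=p,d=d);ims.append(p)
    i=viewer.camera_info(n);print(n,i)
    cv2.imwrite(f"pics/{n}0.png",cv2.resize(p[:,:,::-1],(800,600)))
print(viewer.camera_info("wrist"))
E
```

```text
pics
0.0 [ 0.26535256 -0.56500723  0.18659453] [[ 9.05267788e-01  4.24841098e-01 -5.22900505e-04]
 [ 4.24841234e-01 -9.05265554e-01  2.05011357e-03]
 [ 3.97608684e-04 -2.07805147e-03 -9.99997762e-01]] 1.0022624733898804
scene {'fx': 438.00468606386477, 'fy': 438.00468606386477, 'cx': 261.06837518923874, 'cy': 191.18828200334553, 'R': array([[-0.56825015, -0.82259422,  0.02074916],
       [-0.53176228,  0.34786592, -0.77215166],
       [ 0.62794956, -0.44980891, -0.63509943]]), 't': array([0.29142973, 0.50829421, 1.09504956])}
top {'fx': 457.4326007507766, 'fy': 457.4326007507766, 'cx': 253.98472354822692, 'cy': 193.2930253840567, 'R': array([[-0.0015004 , -0.99973067,  0.02315875],
       [-0.99209123, -0.00141852, -0.12551088],
       [ 0.12550993, -0.02316391, -0.9918219 ]]), 't': array([-0.03737519,  0.56087623,  1.50931787])}
{'fx': 330.5573922301682, 'fy': 330.5573922301682, 'cx': 262.251316387503, 'cy': 193.83295884332415, 'tool_from_camera': array([[-2.51476184e-04, -9.61988687e-01, -2.73089185e-01,
         7.52018139e-02],
       [ 9.99999210e-01,  9.44291332e-05, -1.25349432e-03,
        -1.26450850e-04],
       [ 1.23163493e-03, -2.73089285e-01,  9.61987903e-01,
        -1.96349455e-01],
       [ 0.00000000e+00,  0.00000000e+00,  0.00000000e+00,
         1.00000000e+00]])}
```

View pics/top0.png

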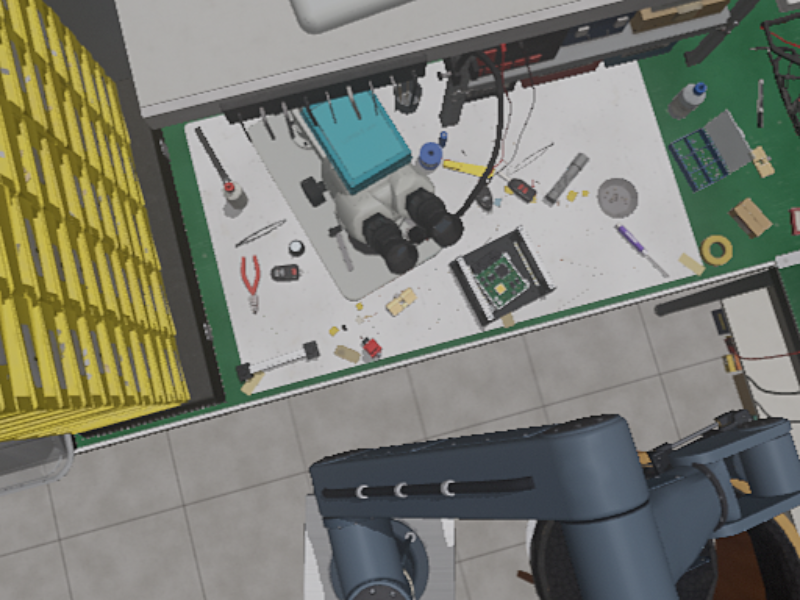

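View pics/scene0.png

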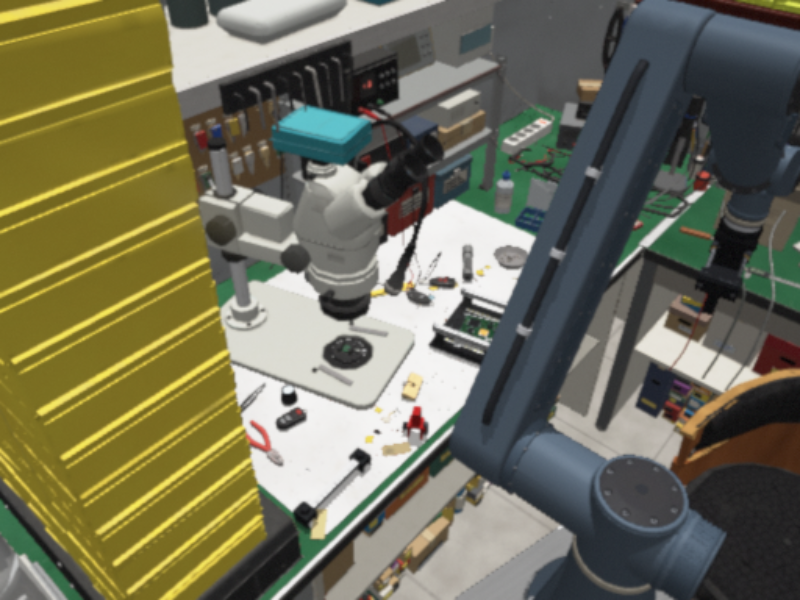

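```bash
cat >h.py <<'E'
import numpy as np,cv2
from rig import readout, viewer
def load(n):
    z=np.load(n); return z['p'],z['d']
def cam(name,s=None):
    i=viewer.camera_info(name)
    if name!="wrist":
        R=i['R'].T; c=-R@i['t']
    else:
        T=np.asarray(i['tool_from_camera']);Rt=np.asarray(s['tcp_rot']);c=Rt@T[:3,3]+np.asarray(s['position']);R=Rt@T[:3,:3]
    return i,R,c
def ray(C,u,v):
    i,R,c=C
    return c,R@np.stack([(np.asarray(u,float)-i['cx'])/i['fx'],(np.asarray(v,float)-i['cy'])/i['fy'],np.ones(np.shape(u))])
def onplane(C,u,v,z):
    c,d=ray(C,u,v); t=(z-c[2])/d[2]; return (c.reshape(3,*[1]*(d.ndim-1))+d*t)
def withdepth(C,u,v,dep):
    c,d=ray(C,u,v); return c.reshape(3,*[1]*(d.ndim-1))+d*dep
def cloud(C,d):
    v,u=np.mgrid[:d.shape[0],:d.shape[1]]; return np.moveaxis(withdepth(C,u,v,d),0,-1)
def wshot(name,view=True):
    s=readout.read_state(); p,d=viewer.capture("wrist"); np.savez(name+'.npz',p=p,d=d,pos=s['position'],rot=s['tcp_rot'])
    if view: cv2.imwrite(f"pics/{name}.png",p[:,:,::-1])
    return s,p,d
def wload(name):
    z=np.load(name+'.npz'); return z['p'],z['d'],cam('wrist',dict(tcp_rot=z['rot'],position=z['pos']))
def meet(C1,q1,C2,q2):
    c1,d1=ray(C1,*q1);c2,d2=ray(C2,*q2)
    A=np.stack([d1,-d2],1);t=np.linalg.lstsq(A,c2-c1,rcond=None)[0]
    a=c1+t[0]*d1;b=c2+t[1]*d2
    return (a+b)/2,np.linalg.norm(a-b)
E
python3 - <<'E'
from h import *
p,d=load('top0.npz');C=cam('top')
for n,(u,v) in dict(barL=(245,370),barR=(311,350),barmid=(278,361),carrier=(372,347),frame=(500,278),railLa=(457,266),railLb=(487,322),railRa=(515,233),railRb=(552,288),eyeL=(402,262),eyeR=(450,238),cutter=(250,280),fob=(285,272),cyl=(400,302),gold=(500,289),rackbot=(187,400)).items():
    a,b=u*.64,v*.64; print(n,withdepth(C,a,b,d[int(b),int(a)]).round(3))
E
```

```text
barL [0.415 0.286 0.032]
barR [0.457 0.146 0.036]
barmid [0.434 0.217 0.027]
carrier [0.462 0.016 0.067]
frame [ 0.614 -0.262  0.037]
railLa [ 0.641 -0.169  0.03 ]
railLb [ 0.519 -0.235  0.018]
railRa [ 0.719 -0.301  0.016]
railRb [ 0.59  -0.371  0.053]
eyeL [ 0.562 -0.034  0.51 ]
eyeR [ 0.598 -0.107  0.511]
cutter [0.614 0.286 0.002]
fob [0.63  0.208 0.015]
cyl [ 0.565 -0.045  0.003]
gold [ 0.59  -0.262  0.033]
rackbot [0.353 0.385 0.113]
```

```bash
cat >>h.py <<'E'
def go(pos,yaw=None):
    "shift/turn row from the measured pose; yaw = world angle of tool x, degrees"
    s=readout.read_state();R=np.asarray(s['tcp_rot']);sh=R.T@(np.asarray(pos)-s['position'])/.25
    y0=np.degrees(np.arctan2(R[1,0],R[0,0])); from scipy.spatial.transform import Rotation as Q
    y=y0 if yaw is None else yaw; a=np.radians(y)
    T=np.array([[np.cos(a),np.sin(a),0],[np.sin(a),-np.cos(a),0],[0,0,-1]])
    rv=np.degrees(Q.from_matrix(R.T@T).as_rotvec())/90
    print('t',s['time_s'],'pos',s['position'].round(4) if hasattr(s['position'],'round') else s['position'],'yaw',round(y0,2),'grip',round(s['opening'],3),'F',np.round(s['force'],1),'q',np.round(s['joint_positions'],0)); print('row',np.r_[sh,rv].round(4),'rows>=',int(np.ceil(max(np.linalg.norm(sh)*5,np.linalg.norm(rv)*90/8.59)))+1)
E
python3 -c "
from h import *
go([.55,-.28,.26],28)"
```

```text
t 0.1 pos [ 0.2654 -0.5651  0.1867] yaw 25.14 grip 1.004 F [ 1.3 -0.3 -0.1] q [-75.  30.  82.   0.  68. -10.]
row [ 1.5152e+00 -5.4910e-01 -2.9180e-01 -1.2000e-03 -3.0000e-04 -3.1700e-02] rows>= 10
```

Call:
send_rows:
  moves:
    - [1,-0.36,-0.29,0,0,-0.032]
    - [1,-0.36,-0.29,0,0,-0.032]
    - [1,-0.36,-0.29,0,0,-0.032]
    - [1,-0.36,-0.29,0,0,-0.032]
    - [1,-0.36,-0.29,0,0,-0.032]
    - [1,-0.36,-0.29,0,0,-0.032]
    - [1,-0.36,-0.29,0,0,-0.032]

```text
time_s: 0.8
position: [0.4562, -0.3754, 0.261]
tcp_rot: [[0.88, 0.474, 0.002], [0.474, -0.88, -0.0], [0.001, 0.001, -1.0]]
force: [-0.3, -0.3, 0.2]
opening: 0.999
grasp_force: 0.0
```

Call:
send_rows:
  moves:
    - [0.5,-0.2,0,0,0,0]
    - [0.5,-0.2,0,0,0,0]
    - [0.5,-0.2,0,0,0,0]
    - [0.5,-0.2,0,0,0,0]
    - [0.5,-0.2,0,0,0,0]
    - [0.5,-0.2,0,0,0,0]

```text
time_s: 1.4
position: [0.5394, -0.2765, 0.2595]
tcp_rot: [[0.883, 0.468, -0.001], [0.468, -0.883, -0.0], [-0.001, -0.001, -1.0]]
force: [0.9, -0.7, 0.3]
opening: 0.999
grasp_force: 0.0
```

```bash
python3 -c "
from h import *
go([.55,-.28,.26],28)
wshot('w1')"
```

```text
t 1.4 pos [ 0.5394 -0.2765  0.2595] yaw 27.93 grip 0.999 F [ 0.9 -0.7  0.3] q [-38.  25.  80.  -0.  76.  24.]
row [ 0.0309  0.0324 -0.0021 -0.0004  0.0008 -0.0007] rows>= 2
```

View pics/w1.png

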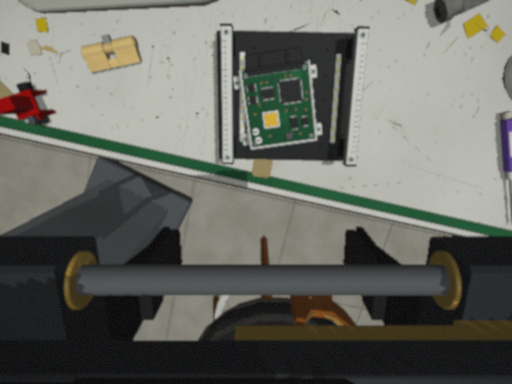

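Call:
send_rows:
  moves:
    - [0.24,0.4,0,0,0,0]
    - [0.24,0.4,0,0,0,0]
    - [0.24,0.4,0,0,0,0]
    - [0.24,0.4,0,0,0,0]
    - [0.24,0.4,0,0,0,0]

```text
time_s: 1.95
position: [0.639, -0.3362, 0.2592]
tcp_rot: [[0.884, 0.468, -0.002], [0.468, -0.884, 0.001], [-0.001, -0.002, -1.0]]
force: [-1.0, -0.1, -0.3]
opening: 1.0
grasp_force: 0.0
```

```bash
python3 - <<'E'
from h import *
wshot('w2',False)
for n in('w1','w2'):
    p,d,C=wload(n)
    hsv=cv2.cvtColor(p,cv2.COLOR_RGB2HSV)
    P=cloud(C,d)
    m=(cv2.inRange(hsv,(18,120,150),(32,255,255))>0)&(P[...,2]>.028)&(P[...,2]<.055)&(np.hypot(P[...,0]-.6,P[...,1]+.265)<.1)
    k,l,st,ce=cv2.connectedComponentsWithStats(m.astype(np.uint8))
    for j in range(1,k):
        if st[j,4]>30:
            print(n,'gold px',ce[j],st[j,4],'ray z=.04',onplane(C,*ce[j],.04).round(4),'depth med',np.median(P[l==j],0).round(4))
    # rails: points at height
    roi=np.hypot(P[...,0]-.615,P[...,1]+.268)<.14
    r=(abs(P[...,2]-.06)<.008)&roi
    k,l,st,ce=cv2.connectedComponentsWithStats(r.astype(np.uint8))
    for j in range(1,k):
        if st[j,4]>300:
            rect=cv2.minAreaRect(np.argwhere(l==j)[:,::-1].astype(np.float32))
            box=cv2.boxPoints(rect); W=onplane(C,box[:,0],box[:,1],.06)
            e=[W[:,(q+1)%4]-W[:,q] for q in range(4)]
            L=[np.linalg.norm(x) for x in e]; x=e[int(np.argmax(L))]
            print(n,'rail px',np.round(rect[0],1),st[j,4],'c',onplane(C,*rect[0],.06).round(4),'z',np.median(P[l==j][:,2]).round(4),'sz',np.round(sorted(L)[1::2],4),'ang',np.degrees(np.arctan2(x[1],x[0])).round(2)%180)
E
```

```text
Traceback (most recent call last):
  File "h.py", line 20, in cloud
    v,u=np.mgrid[:d.shape[0],:d.shape[1]]; return np.moveaxis(withdepth(C,u,v,d),0,-1)
                                                              ~~~~~~~~~^^^^^^^^^
  File "h.py", line 18, in withdepth
    c,d=ray(C,u,v); return c.reshape(3,*[1]*(d.ndim-1))+d*dep
        ~~~^^^^^^^
  File "h.py", line 14, in ray
    return c,R@np.stack([(np.asarray(u,float)-i['cx'])/i['fx'],(np.asarray(v,float)-i['cy'])/i['fy'],np.ones(np.shape(u))])
             ~^~~~~~~~~~~~~~~~~~~~~~~~~~~~~~~~~~~~~~~~~~~~~~~~~~~~~~~~~~~~~~~~~~~~~~~~~~~~~~~~~~~~~~~~~~~~~~~~~~~~~~~~~~~~~
ValueError: matmul: Input operand 1 has a mismatch in its core dimension 0, with gufunc signature (n?,k),(k,m?)->(n?,m?) (size 384 is different from 3)
```

```bash
sed -i 's/return c,R@np.stack(\(.*\))$/return c,np.tensordot(R,np.stack(\1),1)/' h.py
cat >fr.py <<'E'
from h import *
G=[];RL=[]
for n in('w1','w2'):
    p,d,C=wload(n)
    hsv=cv2.cvtColor(p,cv2.COLOR_RGB2HSV)
    P=cloud(C,d)
    m=(cv2.inRange(hsv,(18,120,150),(32,255,255))>0)&(P[...,2]>.028)&(P[...,2]<.055)&(np.hypot(P[...,0]-.6,P[...,1]+.265)<.1)
    k,l,st,ce=cv2.connectedComponentsWithStats(m.astype(np.uint8))
    j=1+np.argmax(st[1:,4]); G.append((C,ce[j]))
    print(n,'gold px',ce[j],st[j,4],'ray z=.04',onplane(C,*ce[j],.04).round(4),'depth med',np.median(P[l==j],0).round(4))
    roi=np.hypot(P[...,0]-.615,P[...,1]+.268)<.14
    r=(abs(P[...,2]-.06)<.008)&roi
    k,l,st,ce=cv2.connectedComponentsWithStats(r.astype(np.uint8))
    for j in range(1,k):
        if st[j,4]>300:
            rect=cv2.minAreaRect(np.argwhere(l==j)[:,::-1].astype(np.float32))
            box=cv2.boxPoints(rect); W=onplane(C,box[:,0],box[:,1],.06)
            e=[W[:,(q+1)%4]-W[:,q] for q in range(4)]
            L=[np.linalg.norm(x) for x in e]; x=e[int(np.argmax(L))]
            RL.append((C,rect[0]))
            print(n,'rail px',np.round(rect[0],1),st[j,4],'c',onplane(C,*rect[0],.06).round(4),'z',np.median(P[l==j][:,2]).round(4),'sz',np.round(sorted(L)[1::2],4),'ang',np.degrees(np.arctan2(x[1],x[0])).round(2)%180)
print('gold 2view',meet(*G[0],*G[1]))
if len(RL)==4:
  for a,b in((0,2),(1,3)): print('rail 2view',meet(*RL[a],*RL[b]))
E
python3 fr.py
```

```text
w1 gold px [270.71111111 119.11111111] 135 ray z=.04 [ 0.5902 -0.2604  0.04  ] depth med [ 0.5901 -0.2606  0.0389]
w1 rail px [226.6  93. ] 1559 c [ 0.593 -0.201  0.06 ] z 0.0591 sz [0.0146 0.1541] ang 26.46
w1 rail px [356.   95.4] 1659 c [ 0.6601 -0.3334  0.06  ] z 0.0587 sz [0.0159 0.1546] ang 27.060000000000002
w2 gold px [192.95901639 167.14754098] 122 ray z=.04 [ 0.5903 -0.2606  0.04  ] depth med [ 0.5901 -0.2605  0.0392]
w2 rail px [146.9 145.3] 1534 c [ 0.5942 -0.2028  0.06  ] z 0.059 sz [0.0165 0.1554] ang 27.05
w2 rail px [270.3 148. ] 1319 c [ 0.6605 -0.3347  0.06  ] z 0.059 sz [0.0134 0.154 ] ang 27.080000000000013
gold 2view (array([ 0.59013874, -0.2604899 ,  0.03933096]), np.float64(3.543807441610712e-05))
rail 2view (array([ 0.59253193, -0.20072695,  0.05318758]), np.float64(0.0009537030009744233))
rail 2view (array([ 0.6603631 , -0.33452986,  0.05675917]), np.float64(0.0009143290254477412))
```

Call:
send_rows:
  moves:
    - [-0.52,-0.89,0,0,0,-0.444]
    - [-0.52,-0.89,0,0,0,-0.444]
    - [-0.52,-0.89,0,0,0,-0.444]
    - [-0.52,-0.89,0,0,0,-0.444]
    - [-0.52,-0.89,0,0,0,-0.444]
    - [-0.52,-0.89,0,0,0,-0.444]
    - [-0.52,-0.89,0,0,0,-0.444]

```text
time_s: 2.7
position: [0.419, -0.1984, 0.2609]
tcp_rot: [[0.376, 0.927, 0.0], [0.927, -0.376, -0.0], [-0.0, 0.001, -1.0]]
force: [0.4, -0.9, 0.9]
opening: 1.001
grasp_force: 0.0
```

Call:
send_rows:
  moves:
    - [0.99,-0.42,-0.16,0,0,-0.444]
    - [0.99,-0.42,-0.16,0,0,-0.444]
    - [0.99,-0.42,-0.16,0,0,-0.444]
    - [0.99,-0.42,-0.16,0,0,-0.444]
    - [0.99,-0.42,-0.16,0,0,-0.444]
    - [0.99,-0.42,-0.16,0,0,-0.444]
    - [0.99,-0.42,-0.16,0,0,-0.444]
    - [0.99,-0.42,-0.16,0,0,-0.444]

```text
time_s: 3.5
position: [0.4179, 0.0686, 0.3004]
tcp_rot: [[-0.309, 0.951, 0.002], [0.951, 0.309, -0.001], [-0.001, 0.001, -1.0]]
force: [0.3, -0.3, -0.3]
opening: 0.998
grasp_force: 0.0
```

```bash
python3 - <<'E'
from h import *
go([.42,.07,.3],107)
wshot('w3')
for n in('w1','w2'):
    p,d,C=wload(n);P=cloud(C,d)
    a=np.radians(26.9);X=np.array([np.cos(a),np.sin(a)]);Y=np.array([-X[1],X[0]])
    Q=np.stack([(P[...,:2]-[.6269,-.268])@X,(P[...,:2]-[.6269,-.268])@Y,P[...,2]],-1)
    m=(abs(Q[...,0])<.09)&(abs(abs(Q[...,1])-.075)<.015)&(abs(Q[...,2]-.059)<.003)
    for s in(1,-1):
        q=Q[m&(Q[...,1]*s>0)];f=np.polyfit(q[:,0],q[:,1],1)
        print(n,s,len(q),'x',np.percentile(q[:,0],[1,99]).round(4),'y med',np.median(q[:,1]).round(4),'y rng',np.percentile(q[:,1],[2,98]).round(4),'slope deg',np.degrees(f[0]).round(2),'z',q[:,2].mean().round(4),q[:,2].std().round(4))
E
```

```text
t 3.5 pos [0.4179 0.0686 0.3004] yaw 107.99 grip 0.998 F [ 0.3 -0.3 -0.3] q [ -6.   6. 100.  -0.  74. -24.]
row [0.0029 0.0098 0.0018 0.0009 0.0009 0.011 ] rows>= 2
w1 1 1495 x [-0.0799  0.0721] y med 0.074 y rng [0.0682 0.0799] slope deg 0.14 z 0.059 0.0009
w1 -1 1513 x [-0.0798  0.0718] y med -0.0753 y rng [-0.0814 -0.0697] slope deg 0.01 z 0.059 0.0009
w2 1 1359 x [-0.0799  0.0724] y med 0.0734 y rng [0.068  0.0797] slope deg -0.0 z 0.0589 0.0009
w2 -1 1288 x [-0.0801  0.0717] y med -0.0758 y rng [-0.0816 -0.0701] slope deg -0.01 z 0.059 0.0008
```

View pics/w3.png

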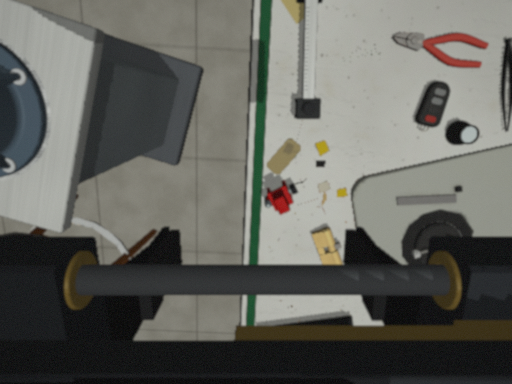

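Call:
send_rows:
  moves:
    - [0.45,0.15,0,0,0,0]
    - [0.45,0.15,0,0,0,0]
    - [0.45,0.15,0,0,0,0]
    - [0.45,0.15,0,0,0,0]
    - [0.45,0.15,0,0,0,0]

```text
time_s: 4.05
position: [0.4182, 0.1861, 0.2997]
tcp_rot: [[-0.307, 0.952, -0.0], [0.952, 0.307, -0.001], [-0.001, -0.001, -1.0]]
force: [0.5, 0.7, 0.2]
opening: 0.999
grasp_force: 0.0
```

```bash
python3 -c "
from h import *
go([.434,.217,.1],107)
wshot('w4')"
```

```text
t 4.05 pos [0.4182 0.1861 0.2997] yaw 107.87 grip 0.999 F [0.5 0.7 0.2] q [10. 10. 96. -0. 75. -8.]
row [ 9.890e-02  9.850e-02  7.986e-01 -5.000e-04  6.000e-04  9.700e-03] rows>= 6
```

Call:
send_rows:
  moves:
    - [0.1,-0.2,0.3,0,0,0]
    - [0.1,-0.2,0.3,0,0,0]
    - [0.1,-0.2,0.3,0,0,0]
    - [0.1,-0.2,0.3,0,0,0]

```text
time_s: 4.5
position: [0.3622, 0.1945, 0.2248]
tcp_rot: [[-0.306, 0.952, -0.001], [0.952, 0.306, -0.001], [-0.0, -0.001, -1.0]]
force: [1.4, 1.3, 0.2]
opening: 1.002
grasp_force: 0.0
```

```bash
cat >bar.py <<'E'
from h import *
from sys import argv
S=[]
for n in argv[1:]:
    p,d,C=wload(n);P=cloud(C,d)
    m=(P[...,2]>.012)&(P[...,2]<.06)&(d>0)&(np.hypot(P[...,0]-.436,P[...,1]-.217)<.12)
    k,l,st,ce=cv2.connectedComponentsWithStats(m.astype(np.uint8));j=1+np.argmax(st[1:,4])
    B=P[l==j]; print(n,'pts',len(B),'z99',np.percentile(B[:,2],99).round(4))
    v=B[:,2]
    a=np.radians(106.7)
    for _ in range(3):
        Y=np.array([np.cos(a),np.sin(a)]);X=np.array([Y[1],-Y[0]])
        t=B[:,:2]@Y;w=B[:,:2]@X; mid=(np.percentile(t,.5)+np.percentile(t,99.5))/2
        b=(abs(t-mid)<.055)&(abs(v-.026)<.004); f=np.polyfit(t[b],w[b],1); a-=np.arctan(f[0])
    w0=np.median(w[b]); c=w0*X+mid*Y
    q=(abs(t-mid)<.055)
    print('len',np.ptp(np.percentile(t,[.5,99.5])).round(4),'width',np.ptp(np.percentile(w[b],[2,98])).round(4),'beam z',np.median(v[b]).round(4),'saddle z',np.median(v[abs(t-mid)>.065]).round(4),'centre',c.round(4),'bar y axis deg',np.degrees(a).round(2))
    # pixel of beam centroid from ray
    vu=np.argwhere(l==j)[b]; u=vu[:,1].mean();vv=vu[:,0].mean(); S.append((C,(u,vv)));print('beam px',u.round(1),vv.round(1),onplane(C,u,vv,.027).round(4))
    ends=[np.argwhere(l==j)[s].mean(0)[::-1] for s in(t>mid+.062,t<mid-.062)];S[-1]+=(ends,)
if len(S)>1:
    for i in(0,1): print('saddle 2view',meet(S[0][0],S[0][2][i],S[1][0],S[1][2][i]))
E
python3 -c "
from h import *
go([.434,.217,.1],107)
wshot('w5')"; python3 bar.py w4 w5
```

```text
t 4.5 pos [0.3622 0.1945 0.2248] yaw 107.84 grip 1.002 F [1.4 1.3 0.2] q [ 13.  10. 108.  -0.  62.  -5.]
row [-2.300e-03  3.015e-01  4.988e-01 -8.000e-04  2.000e-04  9.300e-03] rows>= 4
w4 pts 1994 z99 0.038
len 0.1761 width 0.0154 beam z 0.0258 saddle z 0.0272 centre [0.4351 0.2212] bar y axis deg 108.22
beam px 281.3 132.5 [0.4342 0.2243 0.027 ]
w5 pts 2849 z99 0.0379
len 0.1755 width 0.0156 beam z 0.0258 saddle z 0.0271 centre [0.4349 0.221 ] bar y axis deg 108.27
beam px 326.2 159.9 [0.4337 0.2238 0.027 ]
saddle 2view (array([0.41210719, 0.29318871, 0.01869494]), np.float64(0.0006801195058694138))
saddle 2view (array([0.45943919, 0.14866704, 0.02185656]), np.float64(0.0005509061728261097))
```

View pics/w5.png

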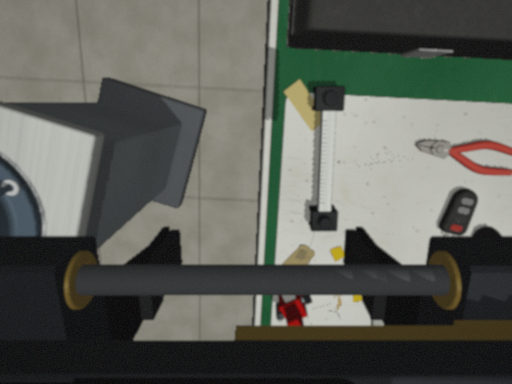

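```bash
python3 -c "
from h import *
go([.435,.221,.006],108.25)
p,d,C=wload('w5');P=cloud(C,d)
for u,v in((300,48),(400,40),(300,20),(450,52)):print(P[v,u].round(3))"
```

```text
t 4.55 pos [0.3644 0.195  0.2259] yaw 107.83 grip 1.001 F [-0.   0.2 -0.3] q [ 13.  10. 108.  -0.  62.  -5.]
row [ 1.290e-02  2.983e-01  8.804e-01  1.700e-03  4.000e-04 -4.700e-03] rows>= 6
[0.363 0.336 0.002]
[0.446 0.357 0.083]
[0.35  0.343 0.091]
[0.519 0.377 0.03 ]
```

Call:
send_rows:
  grip: 1
  moves:
    - [0.013,0.298,0.5,0,0,-0.005]
    - [0.013,0.298,0.5,0,0,-0.005]
    - [0.013,0.298,0.5,0,0,-0.005]
    - [0.013,0.298,0.5,0,0,-0.005]
    - [0.013,0.298,0.7,0,0,-0.005]
    - [0.013,0.298,0.7,0,0,-0.005]

```text
time_s: 5.15
position: [0.4299, 0.2204, 0.046]
tcp_rot: [[-0.314, 0.949, -0.01], [0.949, 0.314, -0.003], [0.001, -0.011, -1.0]]
force: [-1.5, -0.1, 0.5]
opening: 1.0
grasp_force: 0.0
```

```bash
python3 -c "
from h import *
go([.435,.221,.006],108.25)"
```

```text
t 5.15 pos [0.4299 0.2204 0.046 ] yaw 108.33 grip 1.0 F [-1.5 -0.1  0.5] q [ 14.  33. 109.  -0.  39.  -4.]
row [-0.0042  0.0217  0.1596 -0.0069 -0.0004  0.0009] rows>= 2
```

Call:
send_rows:
  moves:
    - [0,0,0.1,0,0,0]
    - [0,0,0.15,0,0,0]
    - [0,0,0.15,0,0,0]
    - [0,0,0.15,0,0,0]

```text
time_s: 5.55
position: [0.4343, 0.2221, 0.0155]
tcp_rot: [[-0.315, 0.949, 0.005], [0.949, 0.315, 0.001], [-0.0, 0.005, -1.0]]
force: [0.6, 0.4, -0.5]
opening: 1.0
grasp_force: 0.0
```

```bash
python3 -c "
from h import *
go([.435,.221,.006],108.25)"
```

```text
t 5.55 pos [0.4343 0.2221 0.0155] yaw 108.37 grip 1.0 F [ 0.6  0.4 -0.5] q [ 14.  37. 110.  -0.  33.  -4.]
row [-0.0051  0.0009  0.0379  0.0032  0.0003  0.0014] rows>= 2
```

Call:
send_rows:
  moves:
    - [-0.004,0,0.036,0,0,0]
    - [-0.004,0,0.036,0,0,0]
    - [-0.004,0,0.036,0,0,0]

```text
time_s: 5.85
position: [0.4328, 0.2209, 0.0041]
tcp_rot: [[-0.315, 0.949, 0.001], [0.949, 0.315, 0.0], [-0.0, 0.001, -1.0]]
force: [0.5, 0.2, -0.0]
opening: 0.997
grasp_force: 0.0
```

Call:
send_rows:
  grip: 0
  moves:
    - [0,0,0,0,0,0]
    - [0,0,0,0,0,0]
    - [0,0,0,0,0,0]
    - [0,0,0,0,0,0]
    - [0,0,0,0,0,0]
    - [0,0,0,0,0,0]
    - [0,0,0,0,0,0]
    - [0,0,0,0,0,0]
    - [0,0,0,0,0,0]
    - [0,0,0,0,0,0]

```text
time_s: 6.85
position: [0.4325, 0.2209, 0.0036]
tcp_rot: [[-0.315, 0.949, -0.0], [0.949, 0.315, -0.0], [0.0, -0.0, -1.0]]
force: [0.7, 0.8, 0.2]
opening: 0.173
grasp_force: 0.0
```

Call:
send_rows:
  moves:
    - [0,0,0,0,0,0]
    - [0,0,0,0,0,0]
    - [0,0,0,0,0,0]

```text
time_s: 7.15
position: [0.4325, 0.2209, 0.0035]
tcp_rot: [[-0.315, 0.949, -0.0], [0.949, 0.315, 0.0], [0.0, -0.0, -1.0]]
force: [-0.4, 0.2, -0.1]
opening: 0.012
grasp_force: 0.0
```

```bash
python3 -c "
from h import *
a=wshot('w6',False)[1]
b,d=viewer.capture('scene');c=cv2.resize(b[250:350,170:300],None,fx=3.5,fy=3.5)
cv2.imwrite('pics/s6.png',np.hstack([cv2.resize(a,(480,350)),cv2.resize(c,(320,350)) ])[:,:,::-1])"
```

```text
(no output)
```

View pics/s6.png

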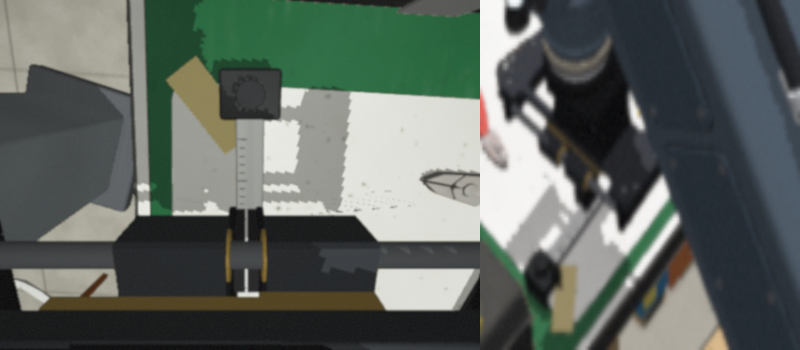

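```bash
python3 -c "
from rig import readout
s=readout.read_state();print(s['time_s'],s['opening'],s['grasp_force'])
from h import *
p,d,C=wload('w6');P=cloud(C,d)
for v in(120,160,200,230,250,270,300,318):print(v,[tuple(P[v,u].round(3)) for u in (252,265,278)])"
```

```text
7.25 0.001953725158789657 0.0
120 [(np.float64(0.407), np.float64(0.281), np.float64(0.027)), (np.float64(0.414), np.float64(0.283), np.float64(0.027)), (np.float64(0.42), np.float64(0.286), np.float64(0.027))]
160 [(np.float64(0.414), np.float64(0.261), np.float64(0.025)), (np.float64(0.42), np.float64(0.264), np.float64(0.026)), (np.float64(0.427), np.float64(0.266), np.float64(0.026))]
200 [(np.float64(0.42), np.float64(0.24), np.float64(0.025)), (np.float64(0.427), np.float64(0.242), np.float64(0.025)), (np.float64(0.434), np.float64(0.245), np.float64(0.027))]
230 [(np.float64(0.424), np.float64(0.231), np.float64(0.044)), (np.float64(0.431), np.float64(0.231), np.float64(0.04)), (np.float64(0.437), np.float64(0.234), np.float64(0.043))]
250 [(np.float64(0.425), np.float64(0.229), np.float64(0.062)), (np.float64(0.431), np.float64(0.231), np.float64(0.064)), (np.float64(0.436), np.float64(0.235), np.float64(0.067))]
270 [(np.float64(0.42), np.float64(0.251), np.float64(0.122)), (np.float64(0.423), np.float64(0.253), np.float64(0.123)), (np.float64(0.426), np.float64(0.254), np.float64(0.124))]
300 [(np.float64(0.429), np.float64(0.219), np.float64(0.086)), (np.float64(0.434), np.float64(0.222), np.float64(0.088)), (np.float64(0.435), np.float64(0.232), np.float64(0.101))]
318 [(np.float64(0.431), np.float64(0.212), np.float64(0.087)), (np.float64(0.437), np.float64(0.213), np.float64(0.086)), (np.float64(0.436), np.float64(0.227), np.float64(0.104))]
```

Call:
send_rows:
  moves:
    - [0,0,-0.08,0,0,0]
    - [0,0,-0.16,0,0,0]
    - [0,0,-0.16,0,0,0]
    - [0,0,-0.16,0,0,0]

```text
time_s: 7.65
position: [0.4327, 0.221, 0.0437]
tcp_rot: [[-0.315, 0.949, 0.001], [0.949, 0.315, 0.0], [-0.0, 0.001, -1.0]]
force: [0.5, 0.0, -0.7]
opening: 0.007
grasp_force: 0.0
```

```bash
python3 -c "
from h import *
go([.434,.221,.006],108.25)
a=wshot('w7',True)[1]
p,d,C=wload('w7');P=cloud(C,d)
for v in(100,130,160,200):print(v,[tuple(P[v,u].round(3).tolist()) for u in (252,265,278)])"
```

```text
t 7.65 pos [0.4327 0.221  0.0437] yaw 108.39 grip 0.007 F [ 0.5  0.  -0.7] q [ 14.  34. 109.   0.  37.  -5.]
row [-0.0015  0.0048  0.1508  0.0006  0.      0.0016] rows>= 2
100 [(0.403, 0.29, 0.027), (0.411, 0.293, 0.037), (0.418, 0.295, 0.035)]
130 [(0.409, 0.271, -0.001), (0.417, 0.276, 0.025), (0.425, 0.278, 0.021)]
160 [(0.416, 0.25, -0.001), (0.423, 0.257, 0.027), (0.434, 0.256, -0.001)]
200 [(0.425, 0.221, -0.001), (0.432, 0.231, 0.026), (0.444, 0.227, -0.001)]
```

View pics/w7.png

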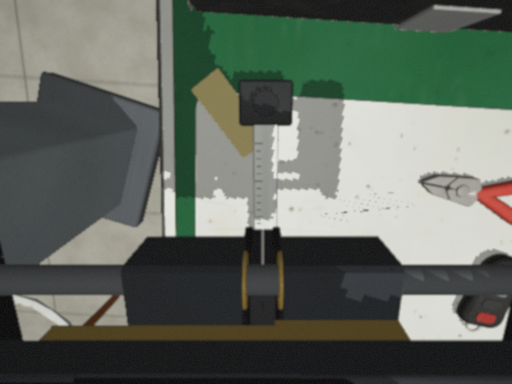

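```bash
python3 - <<'E'
from h import *
for n in('w7','w5'):
    z=np.load(n+'.npz');p,d,C=wload(n);P=cloud(C,d)
    Q=(P-z['pos'])@z['rot']
    for v in range(205,262,5):
        r=Q[v]; m=(r[:,2]>-.08)&(r[:,2]<.02)&(abs(r[:,1])<.07)
        u=np.flatnonzero(m)
        print(n,v,len(u),(u.min(),u.max()) if len(u) else '', (r[m]*1000).round(0)[[0,len(u)//2,-1]].tolist() if len(u) else '', d[v,262].round(3),p[v,262])
E
```

```text
w7 205 23 (np.int64(254), np.int64(276)) [[7.0, -5.0, 18.0], [7.0, 2.0, 18.0], [6.0, 10.0, 18.0]] 0.225 [145 147 142]
w7 210 23 (np.int64(254), np.int64(276)) [[3.0, -5.0, 17.0], [3.0, 2.0, 18.0], [3.0, 10.0, 18.0]] 0.226 [144 145 140]
w7 215 23 (np.int64(254), np.int64(276)) [[-1.0, -5.0, 18.0], [-1.0, 2.0, 18.0], [-1.0, 10.0, 18.0]] 0.227 [139 140 137]
w7 220 23 (np.int64(254), np.int64(276)) [[-4.0, -5.0, 18.0], [-4.0, 2.0, 17.0], [-4.0, 10.0, 17.0]] 0.228 [219 220 216]
w7 225 23 (np.int64(254), np.int64(276)) [[-8.0, -5.0, 19.0], [-9.0, 2.0, 20.0], [-8.0, 10.0, 19.0]] 0.228 [221 222 218]
w7 230 36 (np.int64(245), np.int64(280)) [[11.0, -9.0, -39.0], [10.0, 1.0, -36.0], [11.0, 9.0, -39.0]] 0.173 [127 128 124]
w7 235 38 (np.int64(244), np.int64(281)) [[12.0, -9.0, -46.0], [11.0, 1.0, -43.0], [12.0, 9.0, -46.0]] 0.166 [109 109 107]
w7 240 34 (np.int64(246), np.int64(279)) [[12.0, -7.0, -52.0], [9.0, 1.0, -47.0], [12.0, 8.0, -52.0]] 0.16 [109 110 107]
w7 245 34 (np.int64(246), np.int64(279)) [[11.0, -7.0, -57.0], [10.0, 1.0, -54.0], [11.0, 8.0, -57.0]] 0.155 [110 111 109]
w7 250 34 (
[... 690 characters left out ...]
, -46.0], [7.0, 44.0, -34.0], [12.0, 52.0, -47.0]] 0.456 [196 198 189]
w5 240 57 (np.int64(152), np.int64(373)) [[12.0, -51.0, -53.0], [4.0, -43.0, -34.0], [12.0, 53.0, -52.0]] 0.458 [196 197 190]
w5 245 68 (np.int64(148), np.int64(377)) [[12.0, -52.0, -58.0], [1.0, 44.0, -35.0], [11.0, 53.0, -57.0]] 0.46 [193 196 186]
w5 250 82 (np.int64(141), np.int64(384)) [[12.0, -53.0, -63.0], [-2.0, 44.0, -35.0], [12.0, 54.0, -63.0]] 0.462 [193 195 184]
w5 255 93 (np.int64(135), np.int64(390)) [[11.0, -54.0, -67.0], [-4.0, -43.0, -36.0], [12.0, 55.0, -68.0]] 0.463 [191 192 183]
w5 260 110 (np.int64(128), np.int64(397)) [[11.0, -55.0, -72.0], [-8.0, 44.0, -35.0], [12.0, 56.0, -72.0]] 0.467 [186 187 179]
```

The wrist depth image shows that the finger ends lie about 34 mm short of the reported TCP. The fingers therefore closed above the beam, and nothing was moved. I'll plan with a tip offset of −34 mm from here on, and check it against contact as I descend.

Call:
send_rows:
  grip: 1
  moves:
    - [0,0.01,0,0,0,0]
    - [0,0.01,0,0,0,0]
    - [0,0.01,0,0,0,0]
    - [0,0.01,0,0,0,0]
    - [0,0.01,0,0,0,0]
    - [0,0.01,0,0,0,0]
    - [0,0.01,0,0,0,0]
    - [0,0.01,0,0,0,0]
    - [0,0.01,0,0,0,0]
    - [0,0.01,0.05,0,0,0]
    - [0,0.01,0.1,0,0,0]
    - [0,0.01,0.16,0,0,0]

```text
time_s: 8.9
position: [0.4354, 0.2218, 0.0035]
tcp_rot: [[-0.316, 0.949, 0.001], [0.949, 0.316, 0.0], [-0.0, 0.001, -1.0]]
force: [0.0, 0.4, -0.2]
opening: 0.975
grasp_force: 0.0
```

Call:
send_rows:
  moves:
    - [0,0,0.03,0,0,0]
    - [0,0,0.06,0,0,0]
    - [0,0,0.09,0,0,0]
    - [0,0,0.115,0,0,0]
    - [0,0,0.115,0,0,0]
    - [0,0,0.115,0,0,0]

```text
time_s: 9.5
position: [0.435, 0.2217, -0.0252]
tcp_rot: [[-0.315, 0.949, 0.0], [0.949, 0.315, 0.0], [0.0, 0.0, -1.0]]
force: [0.3, -0.5, -0.3]
opening: 1.004
grasp_force: 0.0
```

Call:
send_rows:
  grip: 0
  moves:
    - [0,0,0,0,0,0]
    - [0,0,0,0,0,0]
    - [0,0,0,0,0,0]
    - [0,0,0,0,0,0]
    - [0,0,0,0,0,0]
    - [0,0,0,0,0,0]
    - [0,0,0,0,0,0]
    - [0,0,0,0,0,0]
    - [0,0,0,0,0,0]
    - [0,0,0,0,0,0]
    - [0,0,0,0,0,0]
    - [0,0,0,0,0,0]

```text
time_s: 10.7
position: [0.4349, 0.2217, -0.0252]
tcp_rot: [[-0.316, 0.949, -0.0], [0.949, 0.316, -0.0], [0.0, -0.0, -1.0]]
force: [-0.1, 0.5, 0.4]
opening: 0.182
grasp_force: 30.0
```

Call:
send_rows:
  moves:
    - [0,0,-0.1,0,0,0]
    - [0,0,-0.3,0,0,0]
    - [0,0,-0.5,0,0,0]
    - [0,0,-0.6,0,0,0]
    - [0,0,-0.6,0,0,0]
    - [0,0,-0.6,0,0,0]
    - [0,0,-0.6,0,0,0]

```text
time_s: 11.4
position: [0.4331, 0.2212, 0.1231]
tcp_rot: [[-0.315, 0.949, -0.004], [0.949, 0.315, -0.001], [0.0, -0.004, -1.0]]
force: [-0.0, 0.3, -2.8]
opening: 0.18
grasp_force: 30.0
```

```bash
cat >held.py <<'E'
from h import *
from sys import argv
n=argv[1]; wshot(n,True)
z=np.load(n+'.npz');p,d,C=wload(n);P=cloud(C,d);Q=(P-z['pos'])@z['rot']
m=(Q[...,2]>-.045)&(Q[...,2]<.015)&(abs(Q[...,1])<.03)&(Q[...,0]>.015)&(Q[...,0]<.13)
k=Q[m]; b=k[(k[:,0]<.055)&(abs(k[:,2]-np.median(k[k[:,0]<.055][:,2]))<.004)]
f=np.polyfit(b[:,0],b[:,1],1);g=np.polyfit(b[:,0],b[:,2],1)
print('beam pts',len(b),'y at x=0',f[1].round(4),'width',np.ptp(np.percentile(b[:,1],[2,98])).round(4),'angle deg',np.degrees(f[0]).round(2),'top z at 0',g[1].round(4),'tilt deg',np.degrees(g[0]).round(2),'end x',np.percentile(k[:,0],99.5).round(4))
E
python3 held.py w8; python3 -c "
from h import *
go([.43,0,.2],112)"
```

```text
t 11.45 pos [0.4332 0.2212 0.1229] yaw 108.38 grip 0.184 F [ 0.1 -0.2 -2.1] q [ 14.  25. 105.   0.  50.  -5.]
row [-8.356e-01 -2.926e-01 -3.074e-01 -2.900e-03 -3.000e-04 -4.020e-02] rows>= 6
  return _methods._mean(a, axis=axis, dtype=dtype,
  ret = ret.dtype.type(ret / rcount)
Traceback (most recent call last):
  File "held.py", line 7, in <module>
    f=np.polyfit(b[:,0],b[:,1],1);g=np.polyfit(b[:,0],b[:,2],1)
TypeError: expected non-empty vector for x
```

```bash
sed -i 's/>-.045)/>-.072)/; s/<.015)&(abs/<-.03)\&(abs/' held.py; python3 held.py w8
```

```text
beam pts 2950 y at x=0 0.0004 width 0.0153 angle deg 0.02 top z at 0 -0.051 tilt deg -0.1 end x 0.0876
```

Call:
send_rows:
  moves:
    - [-0.05,0,-0.25,0,0,-0.02]
    - [-0.25,-0.1,-0.3,0,0,-0.04]
    - [-0.85,-0.29,-0.3,0,0,-0.095]
    - [-0.85,-0.29,-0.3,0,0,-0.095]
    - [-0.85,-0.29,-0.3,0,0,-0.095]
    - [-0.85,-0.29,-0.3,0,0,-0.095]
    - [-0.85,-0.29,-0.3,0,0,-0.095]
    - [-0.85,-0.29,-0.3,0,0,-0.095]
    - [-0.85,-0.29,-0.3,0,0,-0.095]

```text
time_s: 12.4
position: [0.4324, -0.0017, 0.199]
tcp_rot: [[-0.454, 0.891, -0.002], [0.891, 0.454, 0.001], [0.002, -0.001, -1.0]]
force: [0.5, -0.2, -2.5]
opening: 0.184
grasp_force: 30.0
```

```bash
python3 -c "
from h import *
go([.44,-.19,.2],116.9)"
```

```text
t 12.4 pos [ 0.4324 -0.0017  0.199 ] yaw 116.99 grip 0.184 F [ 0.5 -0.2 -2.5] q [-15.  14. 108.   0.  58. -42.]
row [-0.6849 -0.3147 -0.0049 -0.0009 -0.0012  0.001 ] rows>= 5
```

Call:
send_rows:
  moves:
    - [-0.69,-0.315,0,0,0,0]
    - [-0.69,-0.315,0,0,0,0]
    - [-0.69,-0.315,0,0,0,0]
    - [-0.69,-0.315,0,0,0,0]
    - [-0.69,-0.315,0,0,0,0]
    - [-0.69,-0.315,0,0,0,0]

```text
time_s: 13.0
position: [0.441, -0.1913, 0.1992]
tcp_rot: [[-0.453, 0.892, -0.001], [0.892, 0.453, 0.002], [0.002, -0.0, -1.0]]
force: [-0.5, 0.4, -3.3]
opening: 0.183
grasp_force: 30.0
```

```bash
python3 -c "
from h import *
go([.6189,-.273,.12],116.9)"
```

```text
t 13.0 pos [ 0.441  -0.1913  0.1992] yaw 116.93 grip 0.183 F [-0.5  0.4 -3.3] q [-37.  18. 101.   0.  60. -64.]
row [-6.144e-01  4.866e-01  3.152e-01 -2.000e-04 -1.400e-03  4.000e-04] rows>= 6
```

Call:
send_rows:
  moves:
    - [-0.61,0.487,0,0,0,0]
    - [-0.61,0.487,0,0,0,0]
    - [-0.61,0.487,0,0,0,0]
    - [-0.61,0.487,0.1,0,0,0]
    - [-0.61,0.487,0.31,0,0,0]
    - [-0.61,0.487,0.31,0,0,0]
    - [-0.61,0.487,0.31,0,0,0]
    - [-0.61,0.487,0.31,0,0,0]

```text
time_s: 13.8
position: [0.6195, -0.2719, 0.1242]
tcp_rot: [[-0.455, 0.891, 0.002], [0.891, 0.455, -0.001], [-0.002, 0.001, -1.0]]
force: [-0.1, 0.8, -2.2]
opening: 0.186
grasp_force: 30.0
```

```bash
python3 held.py w9; python3 - <<'E'
from h import *
go([.6189,-.273,.05],116.9)
p,d,C=wload('w9');P=cloud(C,d)
X=np.array([.8918,.4524]);Y=np.array([-.4524,.8918]);c=np.array([.6237,-.2706])
Q=np.stack([(P[...,:2]-c)@X,(P[...,:2]-c)@Y,P[...,2]],-1)
m=(abs(Q[...,0])<.09)&(abs(abs(Q[...,1])-.075)<.015)&(abs(Q[...,2]-.059)<.004)
for s in(1,-1):
    q=Q[m&(Q[...,1]*s>0)]
    if len(q)>50:print(s,len(q),np.median(q,0).round(4),np.percentile(q[:,1],[2,98]).round(4),np.degrees(np.polyfit(q[:,0],q[:,1],1)[0]).round(2))
E
```

```text
beam pts 2947 y at x=0 0.0005 width 0.0154 angle deg 0.01 top z at 0 -0.051 tilt deg -0.06 end x 0.0875
t 13.85 pos [ 0.6199 -0.2726  0.1251] yaw 117.01 grip 0.18 F [-0.1  0.3 -2.3] q [-33.  38.  77.   0.  64. -60.]
row [ 0.0016 -0.005   0.3004  0.0014  0.0022  0.0013] rows>= 3
1 2053 [0.0286 0.0765 0.0591] [0.0706 0.0823] -0.05
```

View pics/w9.png

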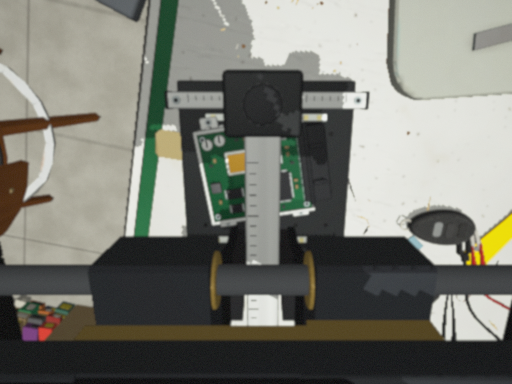

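```bash
python3 - <<'E'
from h import *
z=np.load('w9.npz');p,d,C=wload('w9');P=cloud(C,d)
hsv=cv2.cvtColor(p,cv2.COLOR_RGB2HSV)
m=(cv2.inRange(hsv,(14,120,130),(32,255,255))>0)&(abs(P[...,2]-.038)<.006)
k,l,st,ce=cv2.connectedComponentsWithStats(m.astype(np.uint8))
for j in range(1,k):
    if st[j,4]>40:
        g=onplane(C,*ce[j],.039);print(ce[j],st[j],g.round(4),'tool',(((g-z['pos'])@z['rot'])*1000).round(1))
E
```

```text
[236.57854406 162.30651341] [228 154  17  18 261] [ 0.5896 -0.2608  0.039 ] tool [ 23.6 -21.7  85.1]
```

Call:
send_rows:
  moves:
    - [0.009,-0.008,0.1,0,0,0.001]
    - [0.009,-0.008,0.2,0,0,0.001]
    - [0.009,-0.008,0.32,0,0,0.001]
    - [0.009,-0.008,0.32,0,0,0.001]
    - [0.009,-0.008,0.32,0,0,0.001]

```text
time_s: 14.35
position: [0.6167, -0.2724, 0.0444]
tcp_rot: [[-0.452, 0.892, 0.002], [0.892, 0.452, -0.001], [-0.002, 0.001, -1.0]]
force: [-0.3, -0.8, -1.8]
opening: 0.183
grasp_force: 30.0
```

Call:
send_rows:
  moves:
    - [0,0,0.02,0,0,0]
    - [0,0,0.04,0,0,0]
    - [0,0,0.06,0,0,0]
    - [0,0,0.06,0,0,0]

```text
time_s: 14.75
position: [0.6155, -0.2717, 0.0269]
tcp_rot: [[-0.452, 0.892, -0.001], [0.892, 0.452, 0.001], [0.001, -0.001, -1.0]]
force: [-0.2, -0.3, -2.6]
opening: 0.179
grasp_force: 30.0
```

Call:
send_rows:
  moves:
    - [0,0.004,0.01,0,0,0]
    - [0,0.004,0.02,0,0,0]
    - [0,0.004,0.02,0,0,0]

```text
time_s: 15.05
position: [0.617, -0.2716, 0.0222]
tcp_rot: [[-0.452, 0.892, 0.0], [0.892, 0.452, -0.0], [-0.0, 0.0, -1.0]]
force: [-0.1, 0.6, -2.0]
opening: 0.182
grasp_force: 30.0
```

```bash
python3 held.py w10; python3 -c "
from h import *
go([.6189,-.273,.0218],116.9)"
```

```text
beam pts 2939 y at x=0 0.0005 width 0.0153 angle deg -0.06 top z at 0 -0.051 tilt deg -0.03 end x 0.0875
t 15.1 pos [ 0.6169 -0.2715  0.0222] yaw 116.86 grip 0.18 F [-0.4  0.7 -2.7] q [-33.  45.  81.   0.  53. -60.]
row [-0.0092  0.0045  0.0015 -0.     -0.0001 -0.0005] rows>= 2
```

Call:
send_rows:
  moves:
    - [0,0,0.004,0,0,0]
    - [0,0,0.008,0,0,0]
    - [0,0,0.008,0,0,0]

```text
time_s: 15.4
position: [0.6169, -0.2715, 0.022]
tcp_rot: [[-0.452, 0.892, 0.0], [0.892, 0.452, -0.0], [-0.0, 0.0, -1.0]]
force: [-2.5, 2.2, 6.1]
opening: 0.179
grasp_force: 30.0
```

Call:
send_rows:
  grip: 1
  moves:
    - [0,0,0,0,0,0]
    - [0,0,0,0,0,0]
    - [0,0,0,0,0,0]
    - [0,0,0,0,0,0]
    - [0,0,0,0,0,0]
    - [0,0,0,0,0,0]
    - [0,0,-0.1,0,0,0]
    - [0,0,-0.3,0,0,0]
    - [0,0,-0.5,0,0,0]
    - [0,0,-0.72,0,0,0]
    - [0,0,-0.72,0,0,0]
    - [0,0,-0.72,0,0,0]

```text
time_s: 16.6
position: [0.6179, -0.2722, 0.2028]
tcp_rot: [[-0.452, 0.892, 0.004], [0.892, 0.452, -0.003], [-0.004, 0.003, -1.0]]
force: [-0.4, 0.8, -1.2]
opening: 0.994
grasp_force: 0.0
```

Call:
send_rows:
  moves:
    - [-0.45,-0.35,-0.05,0,0,0.1]
    - [-0.45,-0.35,-0.05,0,0,0.3]
    - [-0.45,-0.35,-0.05,0,0,0.5]
    - [-0.45,-0.35,-0.05,0,0,0.5]
    - [-0.45,-0.35,-0.05,0,0,0.5]
    - [-0.45,-0.35,-0.05,0,0,0.5]
    - [-0.45,-0.35,-0.05,0,0,0.5]

```text
time_s: 17.3
position: [0.5882, -0.4105, 0.2094]
tcp_rot: [[0.312, 0.95, -0.004], [0.95, -0.312, 0.004], [0.003, -0.005, -1.0]]
force: [-0.4, -0.0, -1.1]
opening: 1.001
grasp_force: 0.0
```

```bash
python3 -c "
from h import *
wshot('w11')
go([.55,-.28,.24],72)"
```

```text
t 17.35 pos [ 0.5884 -0.4105  0.2099] yaw 71.89 grip 1.0 F [ 0.3 -0.4  0.1] q [-44.  37.  65.  -0.  78. -26.]
row [ 0.4487 -0.3089 -0.1181 -0.0029 -0.0014 -0.0012] rows>= 4
```

View pics/w11.png

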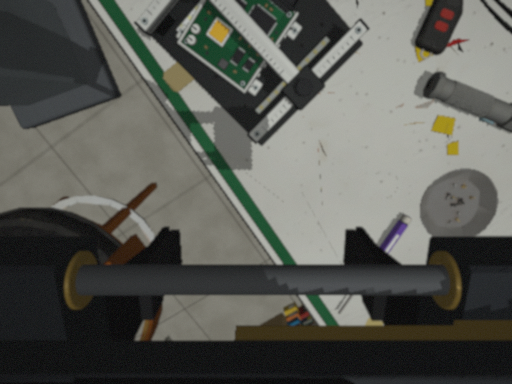

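```bash
cat >laid.py <<'E'
from h import *
from sys import argv
p,d,C=wload(argv[1]);P=cloud(C,d)
c=np.array([.6237,-.2706]);X=np.array([.8918,.4524]);Y=np.array([-.4524,.8918])
Q=np.stack([(P[...,:2]-c)@X,(P[...,:2]-c)@Y,P[...,2]],-1)
q=Q[(abs(Q[...,0])<.04)&(abs(Q[...,1])<.06)&(abs(Q[...,2]-.073)<.005)]
f=np.polyfit(q[:,1],q[:,0],1);g=np.polyfit(q[:,1],q[:,2],1)
print('beam',len(q),'x at y=.024',np.polyval(f,.024).round(4),'yaw off deg',np.degrees(-f[0]).round(2),'z at -75,0,75',np.polyval(g,[-.075,0,.075]).round(4),'y rng',np.ptp(q[:,1]).round(3),'w',np.ptp(np.percentile(q[:,0],[2,98])).round(4))
hsv=cv2.cvtColor(p,cv2.COLOR_RGB2HSV)
m=(cv2.inRange(hsv,(14,120,130),(32,255,255))>0)&(abs(P[...,2]-.038)<.006)&(np.hypot(Q[...,0],Q[...,1])<.06)
k,l,st,ce=cv2.connectedComponentsWithStats(m.astype(np.uint8));j=1+np.argmax(st[1:,4])
w=onplane(C,*ce[j],.039)[:2];print('gold',w.round(4),'frame',((w-c)@X).round(4),((w-c)@Y).round(4),st[j])
E
python3 laid.py w11
```

```text
beam 1925 x at y=.024 -0.0069 yaw off deg 0.92 z at -75,0,75 [0.073  0.0731 0.0731] y rng 0.1 w 0.0155
gold [ 0.5901 -0.2605] frame -0.0254 0.0242 [210  21  19  21 228]
```

```bash
cat >car.py <<'E'
from h import *
from sys import argv
for n in argv[1:]:
    p,d,C=wload(n);P=cloud(C,d)
    m=(P[...,2]>.008)&(P[...,2]<.09)&(d>0)&(np.hypot(P[...,0]-.462,P[...,1]-.016)<.05)
    h=P[...,2]
    for lo,hi,t in((.064,.075,'grip top'),(.03,.04,'roof'),(.008,.09,'all')):
        s=m&(h>lo)&(h<hi)
        if s.sum()<10: continue
        q=P[s]; r=cv2.minAreaRect((q[:,:2]*1000).astype(np.float32)); print(n,t,s.sum(),'c',np.round(r[0],1),'sz',np.round(r[1],1),'ang',round(r[2],1),'z',np.median(q[:,2]).round(4),'bbox uv',np.argwhere(s).min(0)[::-1],np.argwhere(s).max(0)[::-1])
    hsv=cv2.cvtColor(p,cv2.COLOR_RGB2HSV)
    dk=m&(hsv[...,2]<70);print(n,'dark',dk.sum(),(np.median(P[dk],0)*1000).round(1))
    k,l,st,ce=cv2.connectedComponentsWithStats(dk.astype(np.uint8))
    for j in range(1,k):
        if st[j,4]>6: print('  blob',ce[j].round(1),st[j,4],(P[l==j].mean(0)*1000).round(1),(P[l==j].max(0)*1000).round(1))
E
python3 car.py w3; python3 -c "
from h import *
go([.44,-.2,.24],90)"
```

```text
w3 grip top 203 c [462.1  18.2] sz [15.8 23.8] ang 44.5 z 0.0685 bbox uv [274 195] [289 213]
w3 roof 245 c [458.5  14.7] sz [39.8 29.4] ang 44.4 z 0.0347 bbox uv [265 184] [293 210]
w3 all 656 c [462.7  19. ] sz [51.7 29.7] ang 44.1 z 0.0355 bbox uv [265 181] [297 213]
w3 dark 109 [456.6  28.6  31.3]
  blob [292.5 188.1] 38 [476.4  34.3  22.8] [482.8  39.5  25.2]
  blob [277.3 194. ] 48 [454.   26.2  51.8] [459.1  30.8  65.3]
  blob [266.5 200. ] 13 [444.7   7.3  30.9] [446.6   9.1  36.2]
t 17.35 pos [ 0.5884 -0.4105  0.2099] yaw 71.89 grip 1.0 F [ 0.3 -0.4  0.1] q [-44.  37.  65.  -0.  78. -26.]
row [ 0.6161 -0.8266 -0.1154 -0.0026 -0.0018 -0.2012] rows>= 7
```

Call:
send_rows:
  moves:
    - [0.61,-0.82,-0.12,0,0,0.3]
    - [0.61,-0.82,-0.12,0,0,0.3]
    - [0.61,-0.82,-0.12,0,0,0.3]
    - [0.61,-0.82,-0.12,0,0,0.3]
    - [0.61,-0.82,-0.12,0,0,0.3]
    - [0.61,-0.82,-0.12,0,0,0.3]
    - [0.61,-0.82,-0.12,0,0,0.3]
    - [0.61,-0.82,-0.12,0,0,0.3]

```text
time_s: 18.15
position: [0.4434, -0.2037, 0.2428]
tcp_rot: [[0.709, 0.706, 0.001], [0.706, -0.709, -0.001], [-0.0, 0.002, -1.0]]
force: [0.2, 0.1, 0.3]
opening: 1.003
grasp_force: 0.0
```

```bash
python3 -c "
from h import *
go([.42,-.02,.2],44.5)"
```

```text
t 18.15 pos [ 0.4434 -0.2037  0.2428] yaw 44.88 grip 1.003 F [0.2 0.1 0.3] q [-38.  16.  97.  -0.  67.   7.]
row [ 0.4523 -0.587   0.1702  0.0011  0.      0.0042] rows>= 5
```

Call:
send_rows:
  moves:
    - [0.45,-0.59,0.17,0,0,0.004]
    - [0.45,-0.59,0.17,0,0,0.004]
    - [0.45,-0.59,0.17,0,0,0.004]
    - [0.45,-0.59,0.17,0,0,0.004]
    - [0.45,-0.59,0.17,0,0,0.004]
    - [0.45,-0.59,0.17,0,0,0.004]
    - [0.45,-0.59,0.17,0,0,0.004]

```text
time_s: 18.85
position: [0.42, -0.0204, 0.2004]
tcp_rot: [[0.714, 0.7, 0.002], [0.7, -0.714, -0.001], [0.0, 0.002, -1.0]]
force: [0.5, -0.6, 0.7]
opening: 1.002
grasp_force: 0.0
```

```bash
python3 - <<'E'
from h import *
wshot('w12')
import os;os.system('python3 car.py w12')
# two-view height of the red grip top: centroid of mask in w3/w12
S=[]
for n in('w3','w12'):
    p,d,C=wload(n);P=cloud(C,d);s=(P[...,2]>.064)&(P[...,2]<.075)&(np.hypot(P[...,0]-.462,P[...,1]-.018)<.03)
    r=cv2.minAreaRect(np.argwhere(s)[:,::-1].astype(np.float32));S+=[C,r[0]]
print('grip top 2view',meet(*S))
go([.462,.018,.1],44.5)
E
```

```text
w12 grip top 428 c [463.2  16.9] sz [16.4 23.5] ang 44.5 z 0.0687 bbox uv [254 111] [278 128]
w12 roof 417 c [459.5  13.5] sz [38.9 29.2] ang 44.4 z 0.0348 bbox uv [252 104] [279 141]
w12 all 1051 c [464.   17.9] sz [51.4 29.2] ang 44.3 z 0.0356 bbox uv [252  92] [279 141]
w12 dark 91 [478.1  33.3  23.3]
  blob [264.4  96.8] 91 [477.9  33.2  22.6] [485.   39.5  26.1]
this script no longer has the robotException ignored in: <_io.TextIOWrapper mode='rw' encoding='UTF-8'>
Traceback (most recent call last):
BrokenPipeError: [Errno 32] Broken pipe
```

```bash
python3 -c "
from h import *
go([.4616,.0167,.008],44.5)"
```

```text
t 18.9 pos [ 0.4198 -0.0205  0.2005] yaw 44.39 grip 1.0 F [ 0.7 -0.3  0.3] q [-18.  13. 109.  -0.  58.  28.]
row [ 2.232e-01  9.400e-03  7.702e-01  1.100e-03 -3.000e-04 -1.200e-03] rows>= 6
```

Call:
send_rows:
  moves:
    - [0.223,0.009,0.1,0,0,0]
    - [0.223,0.009,0.25,0,0,0]
    - [0.223,0.009,0.4,0,0,0]
    - [0.223,0.009,0.4,0,0,0]
    - [0.223,0.009,0.4,0,0,0]

```text
time_s: 19.4
position: [0.4598, 0.0176, 0.1003]
tcp_rot: [[0.715, 0.699, -0.001], [0.699, -0.715, 0.0], [-0.001, -0.001, -1.0]]
force: [0.2, -0.1, -0.3]
opening: 1.003
grasp_force: 0.0
```

```bash
python3 -c "
from h import *
go([.4616,.0167,.008],44.5)"
```

```text
t 19.4 pos [0.4598 0.0176 0.1003] yaw 44.38 grip 1.003 F [ 0.2 -0.1 -0.3] q [-12.  26. 110.  -0.  44.  34.]
row [ 0.0028  0.0081  0.3692 -0.0005  0.0004 -0.0013] rows>= 3
```

Call:
send_rows:
  moves:
    - [0.003,0.008,0.1,0,0,0]
    - [0.003,0.008,0.2,0,0,0]
    - [0.003,0.008,0.28,0,0,0]
    - [0.003,0.008,0.34,0,0,0]
    - [0.003,0.008,0.37,0,0,0]
    - [0.003,0.008,0.37,0,0,0]
    - [0.003,0.008,0.37,0,0,0]

```text
time_s: 20.1
position: [0.4626, 0.0173, 0.0091]
tcp_rot: [[0.714, 0.7, 0.003], [0.7, -0.714, -0.001], [0.002, 0.002, -1.0]]
force: [-0.7, 0.2, 0.5]
opening: 0.999
grasp_force: 0.0
```

Call:
send_rows:
  grip: 0
  moves:
    - [0,0,0,0,0,0]
    - [0,0,0,0,0,0]
    - [0,0,0,0,0,0]
    - [0,0,0,0,0,0]
    - [0,0,0,0,0,0]
    - [0,0,0,0,0,0]
    - [0,0,0,0,0,0]
    - [0,0,0,0,0,0]
    - [0,0,0,0,0,0]
    - [0,0,0,0,0,0]
    - [0,0,0,0,0,0]
    - [0,0,0,0,0,0]

```text
time_s: 21.3
position: [0.4614, 0.0178, 0.0078]
tcp_rot: [[0.713, 0.701, 0.0], [0.701, -0.713, -0.0], [0.0, 0.0, -1.0]]
force: [0.7, -0.1, -1.5]
opening: 0.276
grasp_force: 29.6
```

Call:
send_rows:
  moves:
    - [0,0,-0.1,0,0,0]
    - [0,0,-0.3,0,0,0]
    - [0,0,-0.5,0,0,0]
    - [0,0,-0.7,0,0,0]
    - [-0.3,0.35,-0.76,0,0,0.05]
    - [-0.7,0.6,-0.76,0,0,0.1]
    - [-0.7,0.6,-0.76,0,0,0.19]
    - [-0.7,0.6,-0.76,0,0,0.19]
    - [-0.7,0.6,-0.76,0,0,0.19]
    - [-0.7,0.6,-0.76,0,0,0.19]

```text
time_s: 22.3
position: [0.4414, -0.2163, 0.1977]
tcp_rot: [[0.89, 0.455, 0.001], [0.455, -0.89, -0.002], [-0.0, 0.002, -1.0]]
force: [-0.1, 0.2, -2.0]
opening: 0.272
grasp_force: 29.8
```

```bash
python3 -c "
from h import *
go([.46,-.2,.19],27.6)"
```

```text
t 22.3 pos [ 0.4414 -0.2163  0.1977] yaw 27.09 grip 0.272 F [-0.1  0.2 -2. ] q [-39.  19. 100.  -0.  61.  24.]
row [ 0.0959 -0.0242  0.0309  0.0016  0.0002 -0.0057] rows>= 2
```

Call:
send_rows:
  moves:
    - [0.523,0.428,0,0,0,-0.006]
    - [0.523,0.428,0,0,0,-0.006]
    - [0.523,0.428,0,0,0,-0.006]
    - [0.523,0.428,0.1,0,0,-0.006]
    - [0.523,0.428,0.27,0,0,-0.006]
    - [0.523,0.428,0.27,0,0,-0.006]
    - [0.523,0.428,0.27,0,0,-0.006]
    - [0.523,0.428,0.27,0,0,-0.006]

```text
time_s: 23.1
position: [0.6076, -0.2467, 0.1322]
tcp_rot: [[0.883, 0.469, 0.002], [0.469, -0.883, -0.001], [0.001, 0.002, -1.0]]
force: [-0.8, 0.1, -2.6]
opening: 0.275
grasp_force: 29.8
```

```bash
python3 - <<'E'
from h import *
go([.6067,-.252,.09],27.6)
wshot('w13')
z=np.load('w13.npz');p,d,C=wload('w13');P=cloud(C,d);Q=(P-z['pos'])@z['rot']
# beam and carrier screw in tool coords
m=(abs(P[...,2]-.073)<.004)&(abs(Q[...,1])<.1)&(abs(Q[...,0])<.05);q=Q[m]
for s in(-1,1):
    k=q[(q[:,1]*s>.02)]
    if len(k)>40: print('beam side',s,len(k),'x med',np.median(k[:,0]).round(4),'rng',np.percentile(k[:,0],[2,98]).round(4),'y',np.percentile(k[:,1],[2,98]).round(3),'slope',np.degrees(np.polyfit(k[:,1],k[:,0],1)[0]).round(2))
m=(Q[...,2]>-.03)&(Q[...,2]<.03)&(abs(Q[...,1])<.03)&(P[...,2]>.1);k=Q[m];print('carrier pts',len(k),np.percentile(k,[1,99],axis=0).round(4))
E
```

```text
t 23.1 pos [ 0.6076 -0.2467  0.1322] yaw 27.94 grip 0.275 F [-0.8  0.1 -2.6] q [-32.  36.  80.   0.  63.  30.]
row [-0.0132  0.0167  0.1688  0.0013 -0.0009  0.0038] rows>= 2
beam side -1 1380 x med 0.0014 rng [-0.0175  0.0155] y [-0.06  -0.021] slope -3.5
beam side 1 2220 x med -0.0024 rng [-0.0181  0.0111] y [0.022 0.098] slope -0.9
carrier pts 2108 [[ 0.0078 -0.0143 -0.0294]
 [ 0.0278  0.0148  0.0057]]
```

View pics/w13.png

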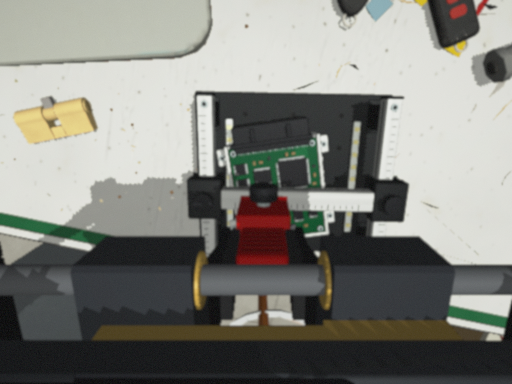

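```bash
python3 - <<'E'
from h import *
z=np.load('w13.npz');p,d,C=wload('w13');P=cloud(C,d);Q=(P-z['pos'])@z['rot']
m=(abs(P[...,2]-.073)<.003)&(Q[...,1]>.022)&(Q[...,1]<.07)&(abs(Q[...,0])<.03);q=Q[m]
f=np.polyfit(q[:,1],q[:,0],1);print(len(q),'x at y=0',f[1].round(4),np.degrees(f[0]).round(2),np.percentile(q[:,0]-np.polyval(f,q[:,1]),[2,98]).round(4))
h=(Q[...,2]>-.03)&(abs(Q[...,1])<.01)&(P[...,2]>.1)&(Q[...,0]<.04)
dk=h&(p.max(-1)<70);print('screw end x',np.percentile(Q[dk][:,0],99).round(4))
E
```

```text
1153 x at y=0 -0.0017 -1.14 [-0.0081  0.0074]
screw end x 0.0279
```

Call:
send_rows:
  moves:
    - [-0.012,0.017,0,0,0,0.009]
    - [-0.012,0.017,0.05,0,0,0.009]
    - [-0.012,0.017,0.1,0,0,0.009]
    - [-0.012,0.017,0.16,0,0,0.009]
    - [-0.012,0.017,0.16,0,0,0.009]
    - [-0.012,0.017,0.16,0,0,0.009]

```text
time_s: 23.75
position: [0.6056, -0.2514, 0.089]
tcp_rot: [[0.89, 0.456, -0.002], [0.456, -0.89, 0.001], [-0.001, -0.002, -1.0]]
force: [0.4, 0.3, -1.5]
opening: 0.269
grasp_force: 29.8
```

```bash
python3 -c "
from h import *
go([.6067,-.252,.0518],27)"
```

```text
t 23.75 pos [ 0.6056 -0.2514  0.089 ] yaw 27.12 grip 0.269 F [ 0.4  0.3 -1.5] q [-32.  39.  82.   0.  59.  31.]
row [ 0.0031  0.0046  0.1486 -0.0014  0.0008  0.0013] rows>= 2
```

Position is good; descend over the beam in stages.

Call:
send_rows:
  moves:
    - [0.002,0.003,0.02,0,0,0]
    - [0.002,0.003,0.04,0,0,0]
    - [0.002,0.003,0.06,0,0,0]
    - [0.002,0.003,0.06,0,0,0]

```text
time_s: 24.15
position: [0.6064, -0.2519, 0.0744]
tcp_rot: [[0.89, 0.456, -0.001], [0.456, -0.89, 0.001], [-0.001, -0.001, -1.0]]
force: [0.1, -1.0, -1.7]
opening: 0.277
grasp_force: 29.8
```

Call:
send_rows:
  moves:
    - [0,0,0.03,0,0,0]
    - [0,0,0.06,0,0,0]
    - [0,0,0.075,0,0,0]
    - [0,0,0.075,0,0,0]

```text
time_s: 24.55
position: [0.6063, -0.2518, 0.0555]
tcp_rot: [[0.89, 0.456, -0.002], [0.456, -0.89, 0.001], [-0.001, -0.002, -1.0]]
force: [0.3, -0.2, -1.4]
opening: 0.278
grasp_force: 29.8
```

```bash
python3 -c "
from h import *
go([.6067,-.252,.0518],27)"
```

```text
t 24.55 pos [ 0.6063 -0.2518  0.0555] yaw 27.12 grip 0.278 F [ 0.3 -0.2 -1.4] q [-32.  42.  83.   0.  55.  31.]
row [ 0.001   0.0013  0.0147 -0.0011  0.0006  0.0013] rows>= 2
```

Call:
send_rows:
  moves:
    - [0,0,0.008,0,0,0]
    - [0,0,0.015,0,0,0]
    - [0,0,0.021,0,0,0]
    - [0,0,0.021,0,0,0]

```text
time_s: 24.95
position: [0.6073, -0.2524, 0.0519]
tcp_rot: [[0.89, 0.456, 0.001], [0.456, -0.89, -0.0], [0.0, 0.001, -1.0]]
force: [-0.7, 0.6, 0.8]
opening: 0.273
grasp_force: 29.8
```

Call:
send_rows:
  grip: 0.5
  moves:
    - [0,0,0,0,0,0]
    - [0,0,0,0,0,0]
    - [0,0,0,0,0,0]
    - [0,0,0,0,0,0]
    - [0,0,0,0,0,0]
    - [0,0,-0.05,0,0,0]
    - [0,0,-0.15,0,0,0]
    - [0,0,-0.3,0,0,0]
    - [0,0,-0.5,0,0,0]
    - [0,0,-0.6,0,0,0]
    - [0,0,-0.6,0,0,0]

```text
time_s: 26.05
position: [0.6103, -0.2541, 0.208]
tcp_rot: [[0.89, 0.456, 0.01], [0.456, -0.89, -0.006], [0.006, 0.011, -1.0]]
force: [0.6, 0.6, -0.7]
opening: 0.501
grasp_force: 0.0
```

Call:
send_rows:
  moves:
    - [-0.3,0.1,-0.1,0,0,0]
    - [-0.3,0.1,-0.1,0,0,0]
    - [-0.3,0.1,-0.1,0,0,0]
    - [-0.3,0.1,-0.1,0,0,0]

```text
time_s: 26.45
position: [0.551, -0.3087, 0.2259]
tcp_rot: [[0.891, 0.454, -0.0], [0.454, -0.891, 0.001], [0.0, -0.001, -1.0]]
force: [-0.3, 0.8, -0.8]
opening: 0.503
grasp_force: 0.0
```

```bash
python3 - <<'E'
from h import *
s=readout.read_state();wshot('w14');p,d,C=wload('w14');P=cloud(C,d)
print(s['time_s'],s['position'],s['opening'])
c=np.array([.6237,-.2706]);X=np.array([.8918,.4524]);Y=np.array([-.4524,.8918])
Q=np.stack([(P[...,:2]-c)@X,(P[...,:2]-c)@Y,P[...,2]],-1)
k=(abs(Q[...,0])<.05)&(abs(Q[...,1]-.025)<.03)
for lo,hi,t in((.106,.12,'grip top'),(.073,.084,'roof')):
    q=Q[k&(Q[...,2]>lo)&(Q[...,2]<hi)];r=cv2.minAreaRect((q[:,:2]*1000).astype(np.float32));print(t,len(q),np.round(r[0],1),np.round(r[1],1),round(r[2],1),'z',np.percentile(q[:,2],[5,50,95]).round(4))
q=Q[k&(Q[...,2]>.106)&(Q[...,2]<.12)]
A=np.c_[q[:,:2]-q[:,:2].mean(0),np.ones(len(q))];print('tilt deg',np.degrees(np.linalg.lstsq(A,q[:,2],rcond=None)[0][:2]).round(2))
b=Q[(abs(Q[...,0])<.03)&(Q[...,1]<.002)&(Q[...,1]>-.06)&(abs(Q[...,2]-.073)<.004)];f=np.polyfit(b[:,1],b[:,0],1)
print('beam x at .024',np.polyval(f,.024).round(4),np.degrees(-f[0]).round(2),np.median(b[:,2]).round(4))
hsv=cv2.cvtColor(p,cv2.COLOR_RGB2HSV)
m=(cv2.inRange(hsv,(14,120,130),(32,255,255))>0)&(abs(Q[...,2]-.038)<.007)&(np.hypot(Q[...,0],Q[...,1])<.07)
v,u=np.nonzero(m);print('gold visible frame box mm',(np.percentile(Q[m],[3,97],axis=0)*1000).round(1) if len(u) else None,len(u),(u.min(),u.max(),v.min(),v.max()))
E
python3 - <<'E'
import cv2
p=cv2.imread('pics/w14.png');cv2.imwrite('pics/w14c.png',cv2.resize(p[0:200,150:400],None,fx=3,fy=3,interpolation=2))
E
```

```text
26.45 [ 0.551008   -0.30865704  0.22587381] 0.5028150274199203
grip top 524 [-5.6 23.6] [16.7 23.7] 0.0 z [0.1093 0.1129 0.1142]
roof 768 [-10.5  24.9] [39.8 59.8] 0.3 z [0.0731 0.0783 0.0802]
tilt deg [0.38 0.46]
beam x at .024 -0.0059 0.16 0.073
gold visible frame box mm [[-30.9  17.2  38. ]
 [-26.8  20.2  40.6]] 12 (np.int64(244), np.int64(247), np.int64(118), np.int64(122))
```

```bash
python3 -c "
from rig import ticket
print(ticket.hand_in())"
```

```text
the job is handed in; nothing more can be done
None
```

The job is handed in, but no verdict came back: the last measurements show the bar square and level on both rails, the carrier fully down on the beam, and the pin within about 1 mm of the gold contact's middle (the pin's push-in itself was not measured).

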